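Sort the job tray and show the finished seal to the bench camera

ROBOT

A 6-joint arm with a two-finger parallel gripper is mounted at the origin on the work surface. World frame = base frame: x ahead of the robot, y to its left, z up, the work surface at z = 0. Lengths are in mm, angles in rad, forces in N, time in s.
With the tool pointing down it reaches from about 225 to 725 mm from the base axis. Payload 3.1 kg.
Tool frame: the origin (TCP) lies between the finger pads; the fingertips stand 22 mm ahead of it and the grasp point (between the pads) lies 3 mm ahead of it; z points along the fingers, y is the line along which they close (so a half turn about z gives the same grasp; the last joint's range is limited). The gripper opens to 85 mm and grips with 20 to 120 N. Pads are 22 mm wide; open, the fingers measure 114 mm over their backs; the gripper's body (76 mm by 85 mm) begins 54 mm behind the grasp point. The pads swing forward as they close: fully open they stand 13 mm farther back than shut.
Start: joints at [1.052, 0.048, 0.099, 1.622, 0, 1.443], TCP at [199.994, 485.407, 253.312] pointing down, gripper open.
Joint ranges: [-2.91, 2.91], [-0.99, 1.94], [-1.21, 1.42], [-2.12, 2.29], [-1.49, 1.47], [-3.14, 3.14]. Speed limits (rad/s): [2.79, 2.79, 3.14, 3.14, 3.14, 3.14].

INTERFACE

Orientations are given as a rotation vector (axis times angle).
In Python, from workcell import status, eyes, order gives the robot as it stands.
- The arm moves only by the tool step_arm, never from a script. Its argument "steps" is text: rows parted by semicolons, each of 4 numbers parted by spaces: the shift along the tool's x, y, z in units of 30 mm (1.0 is 30 mm), then the turn about the tool's z in degrees. In form: dx dy dz turn; .... A call has 1 to 5 rows; each row is the pose to reach, as a shift and turn from the pose commanded when the call began, along the tool's axes at that moment; what a row does not reach only later rows make up. A row lasts 1/10 s, in which the tool goes at most 50 mm and 8.59 degrees, less where a joint would pass 70% of its speed; a pose out of reach is approached as far as the arm can. A call with a gripper value outside its range is refused whole. "hand" is the opening, from 0 (shut) to 1 (fully open), set as the call begins (left out, the last holds). The fingers move at their own pace and stop on an object; the grip force is fixed at half the most. Time passes only in rows, so rows that repeat a pose let the fingers close. It gives the time, the measured TCP pose, the force, the opening and the grip force at its end, in the units of the state.
- status.get_obs(): the state, without advancing time (a new reading comes with each control period).
- eyes.capture(name): name is "scene" or "top" or "wrist"; returns the picture (384x512x3 uint8, red, green, blue); there is no depth.
- eyes.camera_info(name): a dict with "mtx" (3x3 intrinsics, pixels), "world_to_cam" (4x4, takes a point from world to camera coordinates). Camera axes: x right, y down, z forward; pixel columns grow to the right and rows downward; lengths in mm; the calibration is good to about 2 mm. A picture is of the moment at which its call begins: read the wrist's pose just before it. camera_info takes no time and is no camera call; for the wrist camera it gives the pose at the moment of the call.
- order.job_done(): hands the job in; it is judged then, once.
The state is a dict: "time": time; "joint_positions": joint angles; "qd": joint speeds; "joint_torque": joint torques, N m; "tool_pos": TCP position; "tool_rot": TCP orientation; "wrist_force": force on the tool from outside, world axes, zero at the start; "wrist_torque": the same for the moment, N m; "gripper_width": finger opening in mm; "grasp_force": force on a finger pad.
Only numpy, scipy, OpenCV 4.12 (cv2) and the standard library are available. Lean on these libraries where they do the work, as an engineer would, in place of code of your own. Each camera call takes 0.05 s, during which the arm holds its last target. There are 200 camera calls.

TASK

Sort the black tray at this jeweller's bench: first put both steel punches in the blue bin and the wooden ring clamp in the white bin. Then pick up the brass seal with the red handle and hold it in the air in front of the bench camera, its brass face square to the lens, centred on it and 8 cm from the glass; finish there, still holding it steady. Do not touch the camera and leave the vase, jar and dish where they are.

Things in the scene. Friction and masses are not known exactly. Their poses are not given: they have to be found in the camera images.
- punch_a: one bright steel doming punch lying flat: square shank 14 x 14 mm, 60 mm long along its x, then a thin neck and a 14 mm ball whose tip lies at x = +52 mm; 100 g. Origin: centre of the underside of the shank; z up
- punch_b: the other, identical, bright steel doming punch lying flat: square shank 14 x 14 mm, 60 mm long along its x, then a thin neck and a 14 mm ball whose tip lies at x = +52 mm; 100 g. Origin: centre of the underside of the shank; z up
- clamp: light wooden ring clamp lying flat: a bar 110 mm (its x) x 24 mm (its y) x 18 mm high with a brass band round its middle, 50 g. Origin: centre of the underside; z up
- seal: hand seal standing upright on its face in the tray: round brass foot 28 mm across and 10 mm high tapering to 20 mm across at 16 mm, then a plain round red handle 18 mm across from 16 to 54 mm above the face, then a 23 mm knob up to 66 mm; round about its z, about 90 g. Origin: centre of the brass face (its underside); z points from the face to the knob
- tray: fixed black tray, 240 mm (its x) x 280 mm (its y), rim 14 mm high, floor and walls 4 mm; the two punches and the clamp lie in a row across its half nearer the robot, pointing roughly along its x, the seal stands in the other half. Origin: centre of the underside, on the bench
- blue_bin: fixed blue open bin, 130 mm (its x) x 150 mm (its y) outside, 35 mm high, walls and floor 4 mm. Origin: centre of the underside, on the bench; z up
- white_bin: fixed white open bin, 130 mm (its x) x 150 mm (its y) outside, 35 mm high, walls and floor 4 mm. Origin: centre of the underside, on the bench; z up
- lens: the camera's lens barrel, 48 mm across, 56 mm long, grey with an orange rim round the black glass. Origin: centre of the glass, 110 mm above the bench; z is the optical axis, out of the glass, always 30 degrees from vertical, leaning roughly towards the robot. The seal's face belongs at z = +80 mm on this axis, facing the glass, knob away from the lens
- camera: the whole fixed bench camera: dark round foot 90 mm across, 12 mm high, low post (at its +x side, 20 mm off centre) and the lens barrel. Origin: centre of the foot's underside, right below the glass; the barrel points up and towards its own -x
- vase: terracotta bud vase, 68 mm across, 80 mm high, loose; leave alone. Origin: centre of the underside
- jar: white jar with a red cap, 60 mm across, 60 mm high, loose; leave alone. Origin: centre of the underside
- dish: white ceramic dish, 84 mm across, 26 mm high, loose, standing on the robot's side of the camera; leave alone. Origin: centre of the underside
Mind the look-alikes: they are no part of the job. Of the things that look like the blue_bin, the smaller one is meant. Of the things that look like the clamp, the smaller one is meant.

How it is judged (in metres and radians):
On the way, in this order (a step that is already met when the one before it is completed fails the run):
1. both punches lie released in the blue bin and the clamp in the white bin (x of punch_a in the frame of blue_bin between -0.065 and 0.065 m and y of punch_a in the frame of blue_bin between -0.075 and 0.075 m and z of punch_a in the frame of blue_bin between -0.005 and 0.03 m and contact force between each of punch_a, punch_b, clamp, seal and the fingers below 0.1 N and linear speed of each of punch_a, punch_b, clamp below 0.03 m/s and x of punch_b in the frame of blue_bin between -0.065 and 0.065 m and y of punch_b in the frame of blue_bin between -0.075 and 0.075 m and z of punch_b in the frame of blue_bin between -0.005 and 0.03 m and x of clamp in the frame of white_bin between -0.065 and 0.065 m and y of clamp in the frame of white_bin between -0.075 and 0.075 m and z of clamp in the frame of white_bin between -0.005 and 0.03 m), for 0.2 s.
2. the seal is held in the fingers, lifted clear of the tray (contact force between seal and the fingers above 0.5 N and height (world z) of seal above 0.06 m), for 0.2 s.
At the end, for the whole second after the job is handed in: Punches in the blue bin, clamp in the white bin, released and at rest. The gripper alone holds the seal still, the centre of its face within 14 mm (x and y) of the lens's axis and 65 to 95 mm from the glass, its axis within 12 degrees of the lens's, face towards the lens (x of punch_a in the frame of blue_bin between -0.065 and 0.065 m and y of punch_a in the frame of blue_bin between -0.075 and 0.075 m and z of punch_a in the frame of blue_bin between -0.005 and 0.03 m and contact force between each of punch_a, punch_b, clamp and the fingers below 0.1 N and linear speed of each of punch_a, punch_b, clamp below 0.03 m/s and x of punch_b in the frame of blue_bin between -0.065 and 0.065 m and y of punch_b in the frame of blue_bin between -0.075 and 0.075 m and z of punch_b in the frame of blue_bin between -0.005 and 0.03 m and x of clamp in the frame of white_bin between -0.065 and 0.065 m and y of clamp in the frame of white_bin between -0.075 and 0.075 m and z of clamp in the frame of white_bin between -0.005 and 0.03 m and x of seal in the frame of lens between -0.014 and 0.014 m and y of seal in the frame of lens between -0.014 and 0.014 m and z of seal in the frame of lens between 0.065 and 0.095 m and angle between the z axis of seal and the z axis of lens, either way round below 0.21 rad and angle between seal's own z axis and vertical below 1 rad and linear speed of seal below 0.02 m/s and angular speed of seal below 0.15 rad/s and contact force between seal and the fingers above 0.5 N and contact force between seal and lens below 0.1 N); the arm keeps its last pose, push and grip.
It fails at once if the vase, jar or dish was moved more than 25 mm or tipped (distance of any of vase, jar, dish from where it was at the start of the episode above 0.025 m or angle between any of vase, jar, dish's own z axis and vertical above 0.4 rad).
It fails at once if the bench camera was touched (contact force between camera and anything else above 1 N).
It also fails if it takes over 72 s, if anything falls off the work surface, if the arm or the gripper's body presses on something with over 40 N, if the wrist force passes 120 N, or if a joint passes its speed limit or range.

## Working session

There is one attempt and no reset: what is moved stays moved. The work goes in short steps, Python scripts to look and compute and a tool call to move; the robot and the scene stay as the last step left them, time stands still between calls to the robot, and variables do not carry over. Pictures are saved under pics/ and viewed, at most 10 in all, crops included, and the job is handed in when it is done.

Besides the shell and the picture viewer there is one more tool, called after "Request:" by a JSON object that holds its "method" and its "body", one argument or row to a line. step_arm: Moves the arm, as the interface text tells. Its arguments: {"type":"object","properties":{"steps":{"type":"string"},"hand":{"type":"number"}},"required":["steps"]}

```bash
mkdir -p pics; ls; python3 - <<'E'
from workcell import status, eyes
import cv2,numpy as np
np.set_printoptions(precision=3,suppress=True)
for n in("top","scene"):
    cv2.imwrite(f"pics/{n}0.png",cv2.resize(eyes.capture(n)[:,:,::-1],(800,600),interpolation=cv2.INTER_CUBIC))
    print(n,eyes.camera_info(n))
o=status.get_obs();print(o)
E
```

```text
pics
top {'mtx': array([[383.463,   0.   , 257.126],
       [  0.   , 383.463, 190.255],
       [  0.   ,   0.   ,   1.   ]]), 'world_to_cam': array([[   0.019,   -1.   ,    0.007, -144.707],
       [  -0.986,   -0.019,   -0.168,  526.573],
       [   0.169,   -0.004,   -0.986, 1095.641],
       [   0.   ,    0.   ,    0.   ,    1.   ]])}
scene {'mtx': array([[443.362,   0.   , 246.335],
       [  0.   , 443.362, 190.002],
       [  0.   ,   0.   ,   1.   ]]), 'world_to_cam': array([[  -0.132,    0.991,   -0.018,  225.695],
       [   0.54 ,    0.057,   -0.84 , -199.679],
       [  -0.831,   -0.121,   -0.543, 1995.111],
       [   0.   ,    0.   ,    0.   ,    1.   ]])}
{'time': 0.1, 'joint_positions': array([ 1.052,  0.049,  0.098,  1.622, -0.   ,  1.443]), 'qd': array([-0.001, -0.003,  0.003, -0.001, -0.001,  0.   ]), 'joint_torque': array([  0.003, -33.985,  32.094,   0.016,   0.   ,  -0.   ]), 'tool_pos': array([199.753, 484.964, 252.22 ]), 'tool_rot': array([-0.61 , -3.081,  0.003]), 'wrist_force': array([-0.167, -0.133,  0.6  ]), 'wrist_torque': array([ 0.038, -0.031, -0.006]), 'grasp_force': 0.0, 'gripper_width': 84.98112743862609}
```

View pics/top0.png

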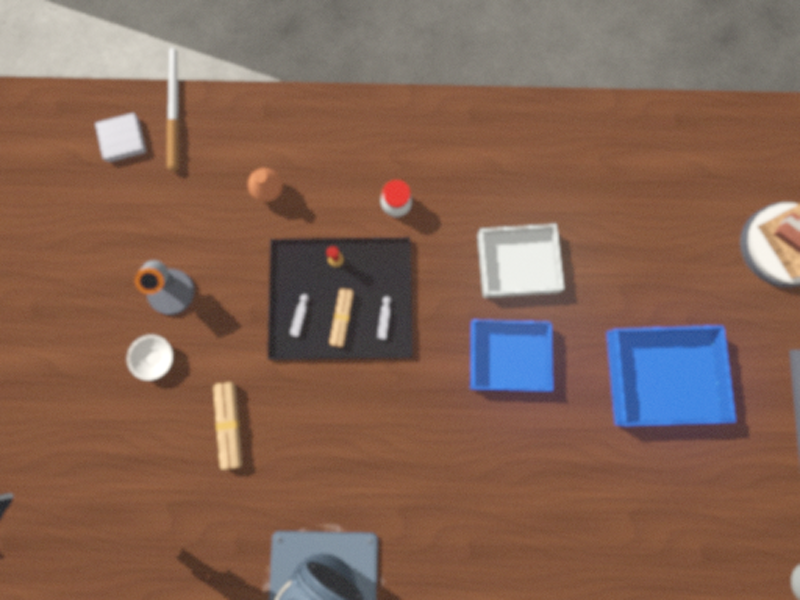

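View pics/scene0.png

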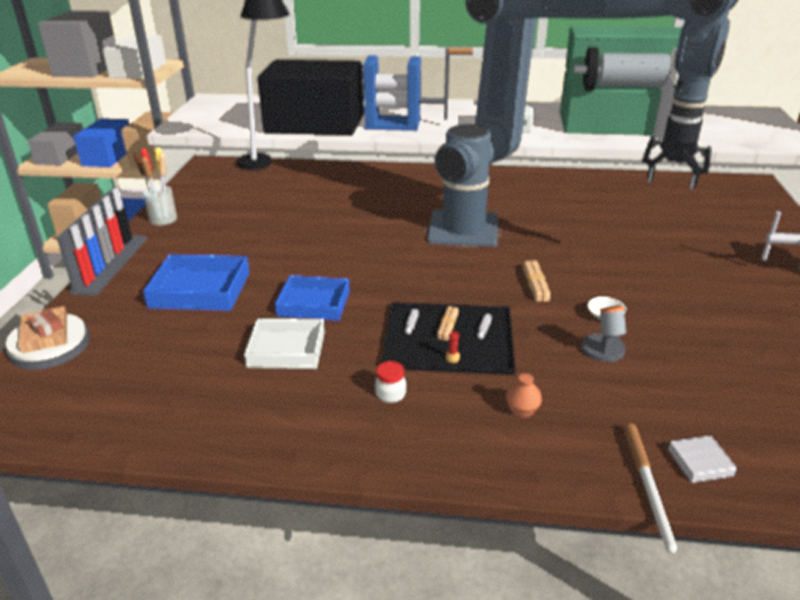

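Top view (800 px scale):
- Punches: ball to shank end runs (304,297)–(296,335) and (386,299)–(383,338).
- Clamp: (344,290)–(338,345).
- Seal: knob at (333,253), foot at (336,262).
- Bins: the small blue bin is centred near (512,356) and the white bin near (521,262).
- Lens: rim at (151,280), camera foot at (169,292).

The moves keep the tool vertical. I'll therefore have to pivot the seal 30° inside the grip, by pushing its foot against the tray rim.

```bash
cat > h.py <<'E'
from workcell import status, eyes
import cv2,numpy as np
from scipy.spatial.transform import Rotation as Ro
np.set_printoptions(precision=2,suppress=True)
def w(n,u,v,z,info=None,s=1.5625):
    i=info or eyes.camera_info(n); T=i["world_to_cam"]; R=T[:3,:3]; c=-R.T@T[:3,3]
    d=R.T@np.linalg.inv(i["mtx"])@[(u+.5)/s-.5,(v+.5)/s-.5,1]
    return c+d*(z-c[2])/d[2]
def px(n,p,info=None,s=1):
    i=info or eyes.camera_info(n); q=i["mtx"]@(i["world_to_cam"]@[*p,1])[:3]; return q[:2]/q[2]*s
def plan(p,yaw=None):  # yaw: wanted direction of tool y in world, deg
    o=status.get_obs(); R=Ro.from_rotvec(o["tool_rot"]).as_matrix()
    y=np.degrees(np.arctan2(R[1,1],R[0,1])); t=0 if yaw is None else -((yaw-y+180)%360-180)
    print("step",R.T@(np.array(p)-o["tool_pos"])/30,"turn %.1f"%t,"yaw %.1f"%y)
E
python3 - <<'E'
from h import *
t=lambda k,u,v,z:print(k,w("top",u,v,z)[:2])
t("pL ball",304,297,11);t("pL end",296,335,11);t("pR ball",386,299,11);t("pR end",383,338,11)
t("cl far",344,290,20);t("cl near",338,345,20);t("seal foot",336,263,10);t("seal knob",333,253,64)
for c in[(271,240),(410,240),(414,358),(269,358)]:t("tray",*c,14)
for c in[(471,320),(552,322),(554,392),(470,389)]:t("blue",*c,35)
for c in[(479,229),(558,225),(564,295),(484,298)]:t("white",*c,35)
t("lens",151,280,110);t("foot",170,292,6);t("dish",150,357,26);t("vase",264,183,70);t("jar",397,192,60);t("bigclamp",227,425,20)
plan([*w("top",300,318,11)[:2],150],90)
E
```

```text
pL ball [532.4   57.42]
pL end [457.39  69.46]
pR ball [ 531.6  -103.33]
pR end [454.81 -99.28]
cl far [546.26 -21.28]
cl near [438.76 -13.51]
seal foot [602.14  -2.59]
seal knob [609.07  -2.13]
tray [645.4  127.69]
tray [ 651.06 -148.39]
tray [ 417.08 -159.91]
tray [411.77 118.59]
blue [ 490.1  -267.17]
blue [ 489.27 -422.1 ]
blue [ 357.08 -422.72]
blue [ 359.69 -265.19]
white [ 670.37 -283.03]
white [ 681.72 -438.46]
white [ 542.16 -446.49]
white [ 533.24 -292.22]
lens [541.25 317.53]
foot [538.01 322.05]
dish [408.59 341.66]
vase [743.05 134.88]
jar [ 733.93 -120.92]
bigclamp [284.73 188.89]
step [-14.32  -9.29   3.42] turn -22.4 yaw 67.6
```

Request:
{"method": "step_arm", "body": {
  "steps": "-6.6 -4.83 0 -22.4; -6.6 -4.83 0 -22.4; -6.6 -4.83 0 -22.4; -6.6 -4.83 0 -22.4; -6.6 -4.83 0 -22.4",
  "hand": 0.5
}}

```text
time: 0.6
tool_pos: [325.6, 278.6, 252.8]
tool_rot: [0.002, -3.141, 0.001]
wrist_force: [1.5, 0.5, 1.3]
gripper_width: 43.0
grasp_force: 0.0
```

Request:
{"method": "step_arm", "body": {
  "steps": "-2.6 -4.25 0 0; -2.6 -4.25 0 0; -2.6 -4.25 0 0; -2.6 -4.25 0 0"
}}

```text
time: 1.0
tool_pos: [405.6, 147.8, 252.4]
tool_rot: [0.015, 3.141, -0.004]
wrist_force: [-0.2, 0.2, 0.4]
gripper_width: 42.8
grasp_force: 0.0
```

Request:
{"method": "step_arm", "body": {
  "steps": "-2.6 -4.25 0 0; -2.6 -4.25 0 0; -2.6 -4.25 0 0; -2.6 -4.25 0 0; -2.6 -4.25 0 0"
}}

```text
time: 1.5
tool_pos: [481.0, 25.2, 252.5]
tool_rot: [-0.003, -3.139, -0.002]
wrist_force: [-1.3, 0.9, -0.5]
gripper_width: 42.8
grasp_force: 0.0
```

```bash
python3 - <<'E'
from h import *
import pickle
o=status.get_obs();print(o["tool_pos"],o["gripper_width"])
i=eyes.camera_info("wrist");im=eyes.capture("wrist")
pickle.dump(i,open("w1.pkl","wb"))
cv2.imwrite("pics/w1.png",cv2.resize(im[:,:,::-1],(800,600),interpolation=cv2.INTER_CUBIC))
plan([484,65,150],81)
E
```

```text
[481.03  25.2  252.47] 42.75566681766121
step [-0.12  1.3   3.43] turn 9.0 yaw 90.0
```

View pics/w1.png

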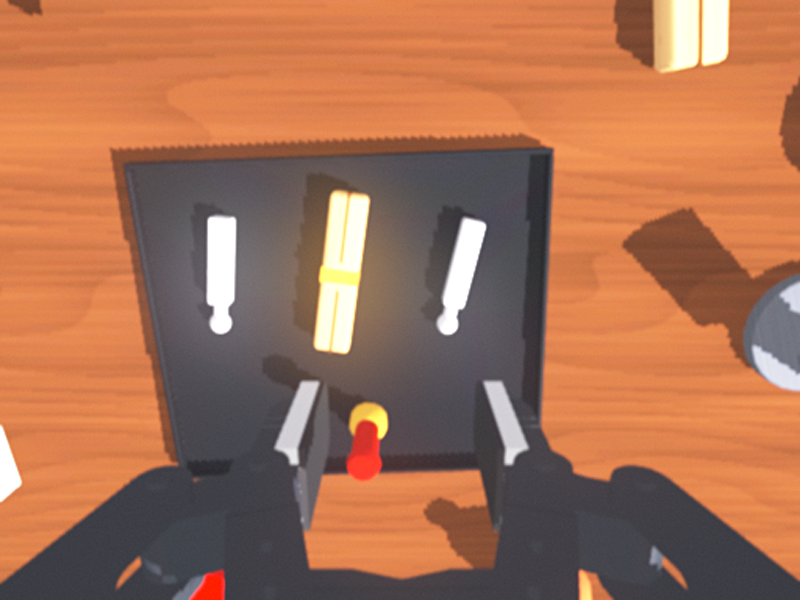

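```bash
python3 - <<'E'
from h import *
import pickle
i=pickle.load(open("w1.pkl","rb"))
t=lambda k,u,v,z:print(k,w("wrist",u,v,z,i)[:2])
t("pR end",222,215,18);t("pR shEnd",220,303,18);t("pR tip",220,334,11)
t("pL end",474,220,18);t("pL shEnd",455,308,18);t("pL tip",447,335,11)
t("cl near",350,192,22);t("cl far",333,352,22);t("seal ft",369,424,12)
for c in[(128,163),(551,150),(186,470),(538,455)]:t("tray",*c,14)
E
```

```text
pR end [454.41 -92.49]
pR shEnd [ 515.11 -100.08]
pR tip [ 540.65 -104.96]
pL end [458.14  73.57]
pL shEnd [519.19  62.7 ]
pL tip [541.87  58.25]
cl near [439.33  -7.39]
cl far [550.25 -22.8 ]
seal ft [613.33   0.72]
tray [ 421.3  -151.19]
tray [413.89 121.9 ]
tray [ 651.98 -141.88]
tray [639.42 130.19]
```

Request:
{"method": "step_arm", "body": {
  "steps": "-0.27 1.4 2 9.5; -0.27 1.4 3.5 9.5; -0.27 1.4 5 9.5; -0.27 1.4 6.4 9.5; -0.27 1.4 6.9 9.5"
}}

```text
time: 2.05
tool_pos: [483.4, 69.7, 40.2]
tool_rot: [-0.253, -3.121, 0.001]
wrist_force: [0.4, 0.2, 1.0]
gripper_width: 42.5
grasp_force: 0.0
```

Request:
{"method": "step_arm", "body": {
  "steps": "0 0 0.26 0; 0 0 0.52 0; 0 0 0.52 0"
}}

```text
time: 2.35
tool_pos: [489.7, 68.1, 31.3]
tool_rot: [0.258, 3.13, 0.0]
wrist_force: [1.0, -0.1, -0.2]
gripper_width: 43.0
grasp_force: 0.0
```

Request:
{"method": "step_arm", "body": {
  "steps": "0 0 0 0; 0 0 0 0; 0 0 0 0; 0 0 0 0; 0 0 0 0",
  "hand": 0
}}

```text
time: 2.85
tool_pos: [491.1, 67.3, 32.9]
tool_rot: [0.26, 3.127, 0.001]
wrist_force: [-1.2, 0.9, 4.9]
gripper_width: 11.6
grasp_force: 60.3
```

Request:
{"method": "step_arm", "body": {
  "steps": "0 0 -1.5 0; 0 0 -3 0; 0.04 -1.5 -3 0; 0.1 -3.1 -3 0; 0.14 -4.7 -3 0"
}}

```text
time: 3.35
tool_pos: [462.0, -72.3, 121.5]
tool_rot: [0.257, 3.129, -0.001]
wrist_force: [0.8, -1.0, -1.1]
gripper_width: 11.8
grasp_force: 59.5
```

Request:
{"method": "step_arm", "body": {
  "steps": "0.05 -1.65 0 0; 0.1 -3.3 0 0; 0.15 -4.95 0 0; 0.2 -6.6 0 0; 0.26 -8.27 0 0"
}}

```text
time: 3.85
tool_pos: [412.6, -316.3, 120.7]
tool_rot: [0.261, 3.13, 0.0]
wrist_force: [1.1, -0.3, -0.6]
gripper_width: 11.4
grasp_force: 59.5
```

Request:
{"method": "step_arm", "body": {
  "steps": "0 0 0 0; 0 0 0 0"
}}

```text
time: 4.05
tool_pos: [412.6, -315.3, 120.3]
tool_rot: [-0.265, -3.13, -0.002]
wrist_force: [-0.0, 0.8, -1.0]
gripper_width: 11.8
grasp_force: 59.5
```

Request:
{"method": "step_arm", "body": {
  "steps": "0 0 1.4 0; 0 0 2.65 0; 0 0 2.65 0; 0 0 2.65 0"
}}

```text
time: 4.45
tool_pos: [413.1, -312.4, 40.8]
tool_rot: [-0.257, -3.129, -0.003]
wrist_force: [-0.5, -0.0, -1.6]
gripper_width: 11.6
grasp_force: 59.5
```

Request:
{"method": "step_arm", "body": {
  "steps": "0 0 0 0; 0 0 0 0; 0 0 0 0; 0 0 -1.5 0; 0 0 -2.65 0",
  "hand": 0.5
}}

```text
time: 4.95
tool_pos: [413.2, -314.1, 122.3]
tool_rot: [-0.26, -3.131, -0.0]
wrist_force: [1.1, -1.2, 0.2]
gripper_width: 42.7
grasp_force: 0.0
```

Request:
{"method": "step_arm", "body": {
  "steps": "-0.24 1.5 0 0; -0.48 3 0 0; -0.71 4.5 0 0; -0.95 6 0 0; -1.19 7.52 0 -4"
}}

```text
time: 5.45
tool_pos: [486.9, -96.4, 122.3]
tool_rot: [0.149, 3.135, -0.001]
wrist_force: [0.2, -0.7, -0.1]
gripper_width: 42.6
grasp_force: 0.0
```

Request:
{"method": "step_arm", "body": {
  "steps": "0 0 0 0; 0 0 0 0; 0 0 0 0"
}}

```text
time: 5.75
tool_pos: [486.0, -98.6, 121.4]
tool_rot: [0.152, 3.137, -0.001]
wrist_force: [0.4, 0.5, 0.3]
gripper_width: 42.7
grasp_force: 0.0
```

```bash
python3 - <<'E'
from h import *
plan([485,-98,30],84.5)
import pickle
i=eyes.camera_info("wrist");im=eyes.capture("wrist")
pickle.dump(i,open("w2.pkl","wb"))
t=eyes.capture("top")[190:260,290:365]
o=np.zeros((600,800,3),np.uint8);o[:384,:512]=im;o[384:594,512:737]=cv2.resize(t,None,fx=3,fy=3)
cv2.imwrite("pics/w2.png",o[:,:,::-1])
E
```

```text
step [0.04 0.02 3.05] turn -0.1 yaw 84.4
```

View pics/w2.png

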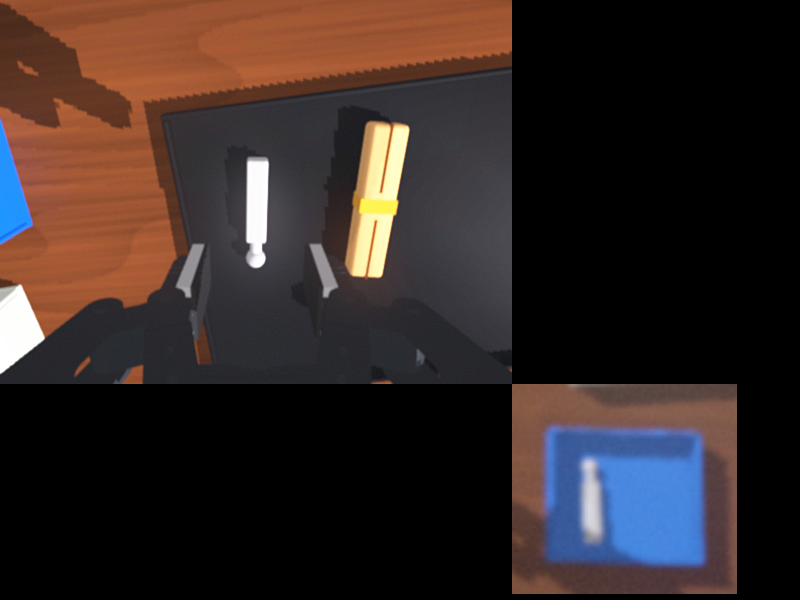

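Punch L lies in the blue bin. Punch R sits straight between the fingers at (256,205), so I'm going down for it.

Request:
{"method": "step_arm", "body": {
  "steps": "0 0 1.5 0; 0 0 2.6 0; 0 0 3.02 0; 0 0 3.02 0; 0 0 3.02 0"
}}

```text
time: 6.35
tool_pos: [486.5, -98.5, 31.2]
tool_rot: [0.152, 3.137, -0.001]
wrist_force: [0.7, -0.5, 0.0]
gripper_width: 43.0
grasp_force: 0.0
```

Request:
{"method": "step_arm", "body": {
  "steps": "0 0 0 0; 0 0 0 0; 0 0 0 0; 0 0 0 0; 0 0 0 0",
  "hand": 0
}}

```text
time: 6.85
tool_pos: [487.6, -98.4, 32.5]
tool_rot: [0.15, 3.134, -0.003]
wrist_force: [-0.7, -0.8, 5.5]
gripper_width: 11.9
grasp_force: 61.2
```

Request:
{"method": "step_arm", "body": {
  "steps": "0 0 -1.5 0; 0 0 -3 0; 0.2 -1.5 -3 0; 0.45 -3 -3 0; 0.68 -4.5 -3 0"
}}

```text
time: 7.35
tool_pos: [452.7, -231.2, 121.0]
tool_rot: [0.147, 3.136, -0.001]
wrist_force: [0.6, -0.4, -1.9]
gripper_width: 12.0
grasp_force: 60.4
```

Request:
{"method": "step_arm", "body": {
  "steps": "0.22 -1.6 0 0; 0.44 -3.2 0 0; 0.74 -4.91 0 0; 0.74 -4.91 0 0; 0.74 -4.91 0 0"
}}

```text
time: 7.85
tool_pos: [415.7, -375.5, 119.7]
tool_rot: [-0.155, -3.137, -0.002]
wrist_force: [0.1, -0.1, -0.7]
gripper_width: 11.9
grasp_force: 60.4
```

Request:
{"method": "step_arm", "body": {
  "steps": "0 0 1.4 0; 0 0 2.65 0; 0 0 2.65 0; 0 0 2.65 0"
}}

```text
time: 8.25
tool_pos: [416.3, -372.6, 40.3]
tool_rot: [-0.147, -3.136, -0.003]
wrist_force: [-0.2, -0.2, 0.3]
gripper_width: 11.9
grasp_force: 60.4
```

Request:
{"method": "step_arm", "body": {
  "steps": "0 0 0 0; 0 0 0 0; 0 0 0 0; 0 0 -1.5 0; 0 0 -2.65 0",
  "hand": 0.55
}}

```text
time: 8.75
tool_pos: [416.2, -374.4, 121.6]
tool_rot: [-0.151, -3.138, -0.0]
wrist_force: [0.2, -0.7, 1.1]
gripper_width: 46.6
grasp_force: 0.0
```

Request:
{"method": "step_arm", "body": {
  "steps": "-0.18 1.5 0 0; -0.36 3 0 0; -0.54 4.5 0 0; -0.72 6 0 0; -0.9 7.5 0 0"
}}

```text
time: 9.25
tool_pos: [465.6, -152.0, 121.6]
tool_rot: [0.151, 3.135, -0.002]
wrist_force: [0.9, -0.4, 0.5]
gripper_width: 46.9
grasp_force: 0.0
```

Request:
{"method": "step_arm", "body": {
  "steps": "-0.18 1.5 0 0; -0.36 3 0 0; -0.53 4.68 0 2.4; -0.53 4.68 0 2.4; -0.53 4.68 0 2.4"
}}

```text
time: 9.75
tool_pos: [494.6, -14.0, 121.1]
tool_rot: [0.211, 3.133, -0.001]
wrist_force: [0.1, -1.1, -0.5]
gripper_width: 46.9
grasp_force: 0.0
```

```bash
python3 - <<'E'
from h import *
import pickle
i=pickle.load(open("w2.pkl","rb"))
a=w("wrist",389,122,22,i,1);b=w("wrist",366,277,22,i,1);print(a,b,(a+b)/2,np.degrees(np.arctan2(*(b-a)[1::-1])))
plan([*((a+b)/2)[:2],31],82)
i=eyes.camera_info("wrist");im=eyes.capture("wrist")
pickle.dump(i,open("w3.pkl","wb"))
t=eyes.capture("top")[190:260,290:365]
o=np.zeros((600,800,3),np.uint8);o[:384,:512]=im;o[384:594,512:737]=cv2.resize(t,None,fx=3,fy=3)
cv2.imwrite("pics/w3.png",o[:,:,::-1])
E
```

```text
[439.49 -10.52  22.  ] [549.29 -25.09  22.  ] [494.39 -17.8   22.  ] -7.556417757487537
step [-0.   -0.12  3.  ] turn 0.3 yaw 82.3
```

View pics/w3.png

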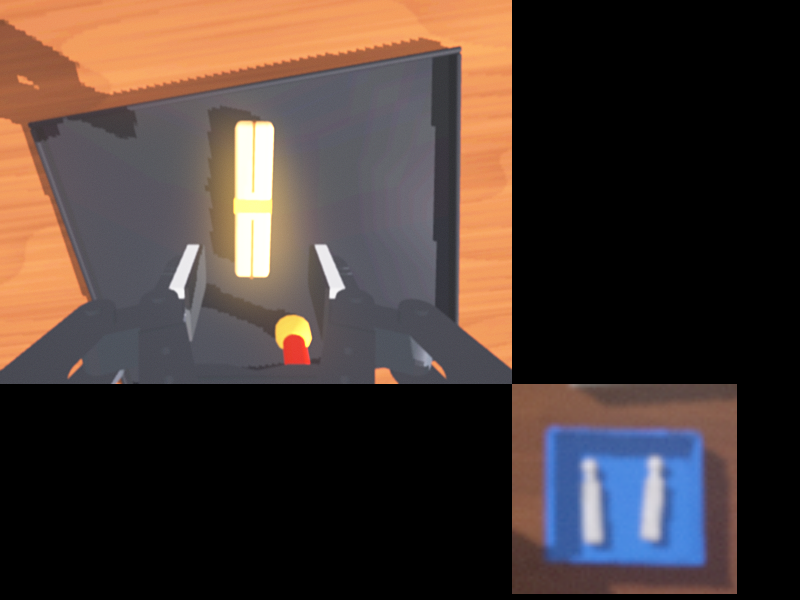

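Both punches lie in the blue bin. The clamp is centred between the fingers at (253,200), so I'm grasping it.

Request:
{"method": "step_arm", "body": {
  "steps": "0 -0.12 1.5 0; 0 -0.12 2.6 0; 0 -0.12 3 0; 0 -0.12 3 0; 0 -0.12 3 0"
}}

```text
time: 10.35
tool_pos: [494.4, -19.6, 31.4]
tool_rot: [0.219, 3.132, -0.0]
wrist_force: [0.6, -0.0, 1.2]
gripper_width: 47.0
grasp_force: 0.0
```

Request:
{"method": "step_arm", "body": {
  "steps": "0 0 0 0; 0 0 0 0; 0 0 0 0; 0 0 0 0",
  "hand": 0
}}

```text
time: 10.75
tool_pos: [495.7, -19.0, 32.7]
tool_rot: [0.216, 3.129, -0.001]
wrist_force: [-0.4, 0.2, 4.9]
gripper_width: 22.3
grasp_force: 62.2
```

Request:
{"method": "step_arm", "body": {
  "steps": "0 0 -1.5 0; 0 0 -3 0; 0 -0.5 -3.3 8.5; 0 -2 -3.3 17; 0 -3.6 -3.3 25.5"
}}

```text
time: 11.25
tool_pos: [479.7, -126.0, 130.9]
tool_rot: [0.905, 3.005, -0.0]
wrist_force: [0.0, -0.4, -1.0]
gripper_width: 22.3
grasp_force: 61.4
```

```bash
python3 - <<'E'
from h import *
o=status.get_obs();print(o["joint_positions"],o["tool_pos"])
plan([598,-360,135],37)
E
```

```text
[-0.39 -0.02 -0.22  1.37  0.    0.19] [ 479.72 -126.01  130.87]
step [-7.6  -4.32 -0.11] turn 19.5 yaw 56.5
```

Request:
{"method": "step_arm", "body": {
  "steps": "-1.3 -0.75 0 6.5; -2.6 -1.5 0 13; -3.9 -2.2 0 19.5; -5.2 -2.95 0 19.5; -6.5 -3.7 0 19.5"
}}

```text
time: 11.75
tool_pos: [581.2, -327.1, 129.3]
tool_rot: [1.399, 2.812, 0.0]
wrist_force: [0.5, 0.2, 0.5]
gripper_width: 22.3
grasp_force: 61.4
```

```bash
python3 - <<'E'
from h import *
plan([598,-360,130],37)
E
```

```text
step [-1.21 -0.22 -0.02] turn 0.1 yaw 37.1
```

Request:
{"method": "step_arm", "body": {
  "steps": "-1.21 -0.22 0 0; -1.21 -0.22 0 0; -1.21 -0.22 1.4 0; -1.21 -0.22 2.75 0; -1.21 -0.22 2.75 0"
}}

```text
time: 12.25
tool_pos: [592.7, -354.4, 38.3]
tool_rot: [-1.392, -2.8, -0.005]
wrist_force: [-0.5, 1.0, -2.3]
gripper_width: 22.4
grasp_force: 61.4
```

Request:
{"method": "step_arm", "body": {
  "steps": "0 0 0 0; 0 0 0 0; 0 0 0 0; 0 0 0 0; 0 0 -1 0",
  "hand": 0.5
}}

```text
time: 12.75
tool_pos: [594.7, -356.7, 72.9]
tool_rot: [-1.396, -2.806, -0.002]
wrist_force: [-1.3, 0.0, -0.3]
gripper_width: 42.8
grasp_force: 0.0
```

Request:
{"method": "step_arm", "body": {
  "steps": "0 0 -1.5 0; 0 0 -3 0; 1 0.6 -3 -8; 2.2 1.3 -3 -16; 3.4 2 -3 -24"
}}

```text
time: 13.25
tool_pos: [584.0, -240.6, 169.0]
tool_rot: [0.776, 3.04, -0.001]
wrist_force: [0.4, 1.4, -0.3]
gripper_width: 42.7
grasp_force: 0.0
```

```bash
python3 - <<'E'
from h import *
plan([480,0,190],90)
T=eyes.capture("top")
t=T[130:260,290:370]; l=T[150:250,70:150]
o=np.zeros((600,800,3),np.uint8);o[:520,:320]=cv2.resize(t,None,fx=4,fy=4,interpolation=2);o[:600,320:800]=cv2.resize(l,None,fx=6,fy=6,interpolation=2)
cv2.imwrite("pics/t4.png",o[:,:,::-1])
E
```

```text
step [ 6.89  5.38 -0.73] turn -28.6 yaw 61.4
```

View pics/t4.png

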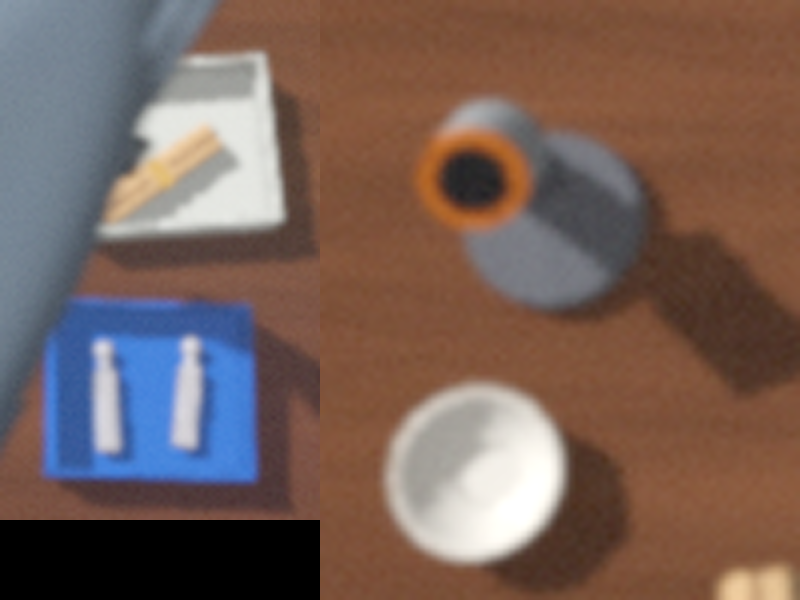

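The clamp lies in the white bin. The lens rim centre is at crop (474,180), the barrel's rear end at about (494,149), and the foot centre at (553,220). Next I go to a viewpoint near the camera to measure the lens axis, then to the seal.

```bash
python3 - <<'E'
from h import *
f=lambda u,v,z:w("top",(u-320)/6+70,v/6+150,z,s=1)
L=f(474,180,110);B=f(494,149,61.5);F=f(553,220,12)
print(L,B,F,np.degrees(np.arctan2(*(L-B)[1::-1])),np.linalg.norm((L-B)[:2]))
plan([420,215,200],140); plan([440,160,240],90)
i=eyes.camera_info("wrist");o=status.get_obs();R=Ro.from_rotvec(o["tool_rot"]).as_matrix();T=i["world_to_cam"]
print("cam in tool",R.T@(-T[:3,:3].T@T[:3,3]-o["tool_pos"]),R.T@T[:3,:3].T)
E
```

```text
[538.41 319.5  110.  ] [563.3  331.69  61.5 ] [537.09 319.08  12.  ] -153.91793657721914 27.713699945639323
step [11.8  10.63 -0.97] turn -78.1 yaw 61.9
step [10.35  9.33 -2.31] turn -28.1 yaw 61.9
cam in tool [  77.18   -0.05 -120.51] [[-0.   -0.95 -0.3 ]
 [ 1.   -0.   -0.  ]
 [-0.   -0.3   0.95]]
```

```bash
python3 - <<'E'
from h import *
import pickle
i=pickle.load(open("w3.pkl","rb"))
print(w("wrist",293,333,14,i,1))
plan([570,-1,135],90)
E
```

```text
[608.86  -0.38  14.  ]
step [3.99 6.61 1.15] turn -28.1 yaw 61.9
```

Request:
{"method": "step_arm", "body": {
  "steps": "0.8 1.35 0.2 -7; 1.6 2.7 0.4 -14; 2.4 4.05 0.7 -21; 3.2 5.4 1 -28; 3.99 6.61 1.15 -28",
  "hand": 0.6
}}

```text
time: 13.8
tool_pos: [574.4, -7.5, 132.7]
tool_rot: [0.022, 3.14, 0.0]
wrist_force: [0.7, 0.2, -0.2]
gripper_width: 51.4
grasp_force: 0.0
```

Request:
{"method": "step_arm", "body": {
  "steps": "0 0 0 0; 0 0 0 0"
}}

```text
time: 14.0
tool_pos: [574.8, -8.7, 133.2]
tool_rot: [0.021, 3.14, -0.001]
wrist_force: [0.8, -0.7, 0.1]
gripper_width: 51.1
grasp_force: 0.0
```

```bash
python3 - <<'E'
from h import *
import pickle
i=eyes.camera_info("wrist");im=eyes.capture("wrist")
pickle.dump(i,open("w5.pkl","wb"))
T=eyes.capture("top")
o=np.zeros((600,800,3),np.uint8);o[:384,:512]=im;o[200:600,512:800]=cv2.resize(T[135:235,298:370],None,fx=4,fy=4)
cv2.imwrite("pics/w5.png",o[:,:,::-1])
plan([608,-1,47],90)
E
```

```text
step [-1.08  0.34  2.88] turn -1.0 yaw 89.0
```

View pics/w5.png

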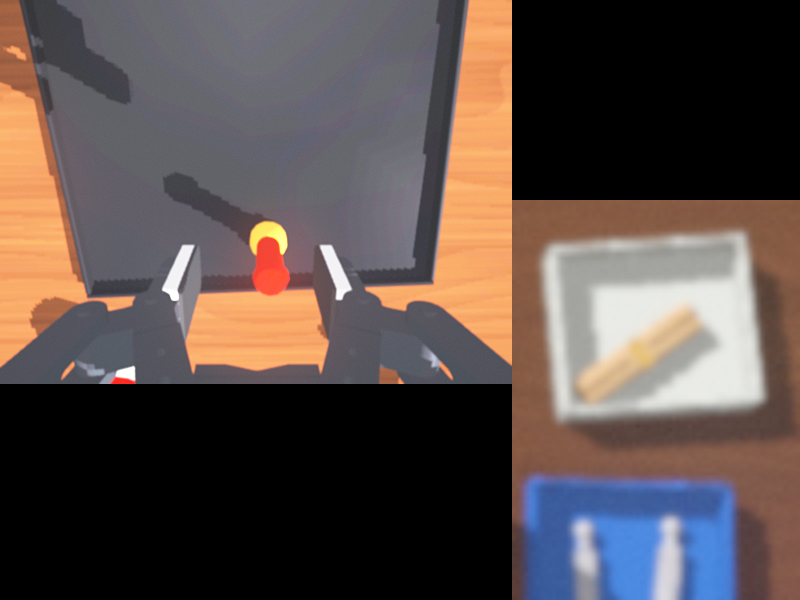

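```bash
python3 - <<'E'
from h import *
import pickle
i=pickle.load(open("w5.pkl","rb"))
a=w("wrist",268,241,14,i,1);b=w("wrist",271.5,277,66,i,1);print(a,b)
plan([a[0]*.5+b[0]*.5,(a[1]+b[1])/2,47],90)
E
```

```text
[611.62  -0.59  14.  ] [611.37  -0.02  66.  ]
step [-1.2   0.36  2.88] turn -1.0 yaw 89.0
```

Request:
{"method": "step_arm", "body": {
  "steps": "-1.2 0.35 0 -1; -1.2 0.35 0.8 -1; -1.2 0.35 1.8 -1; -1.2 0.35 2.7 -1; -1.2 0.35 2.88 -1"
}}

```text
time: 14.6
tool_pos: [608.0, -1.2, 41.7]
tool_rot: [-0.002, -3.135, -0.001]
wrist_force: [-0.6, -0.5, -0.7]
gripper_width: 51.6
grasp_force: 0.0
```

Request:
{"method": "step_arm", "body": {
  "steps": "0 0 0 0; 0 0 0 0"
}}

```text
time: 14.8
tool_pos: [611.9, -0.6, 47.6]
tool_rot: [-0.001, 3.139, -0.001]
wrist_force: [0.4, 0.1, 0.8]
gripper_width: 50.9
grasp_force: 0.0
```

Request:
{"method": "step_arm", "body": {
  "steps": "0 0 0 0; 0 0 0 0; 0 0 0 0; 0 0 0 0; 0 0 0 0",
  "hand": 0
}}

```text
time: 15.3
tool_pos: [612.1, 0.0, 48.0]
tool_rot: [-0.003, 3.138, -0.002]
wrist_force: [-0.4, -1.2, 5.9]
gripper_width: 18.9
grasp_force: 50.5
```

Request:
{"method": "step_arm", "body": {
  "steps": "0 0 -1 0; 0 0 -2.5 0; 0 0 -2.5 0; 0 0 -2.5 0; 0 0 -2.5 0"
}}

```text
time: 15.8
tool_pos: [609.7, 0.7, 119.3]
tool_rot: [0.003, -3.139, -0.001]
wrist_force: [-0.8, 0.6, -1.0]
gripper_width: 18.3
grasp_force: 52.3
```

```bash
python3 - <<'E'
from h import *
import pickle
i=eyes.camera_info("wrist");im=eyes.capture("wrist")
S=eyes.capture("scene");p=px("scene",[612,0,100]).astype(int);print(p)
o=np.zeros((600,800,3),np.uint8);o[:384,:512]=im;o[384:584,:300]=cv2.resize(S[p[1]-25:p[1]+25,p[0]-37:p[0]+38],None,fx=4,fy=4,interpolation=2)[:200,:300]
o[0:360,512:800]=cv2.resize(im[150:300,196:316],None,fx=2.4,fy=2.4)
cv2.imwrite("pics/w6.png",o[:,:,::-1])
plan([450,0,56],90)
E
```

```text
[290 204]
step [ 5.3  -0.01  2.1 ] turn 0.1 yaw 90.1
```

View pics/w6.png

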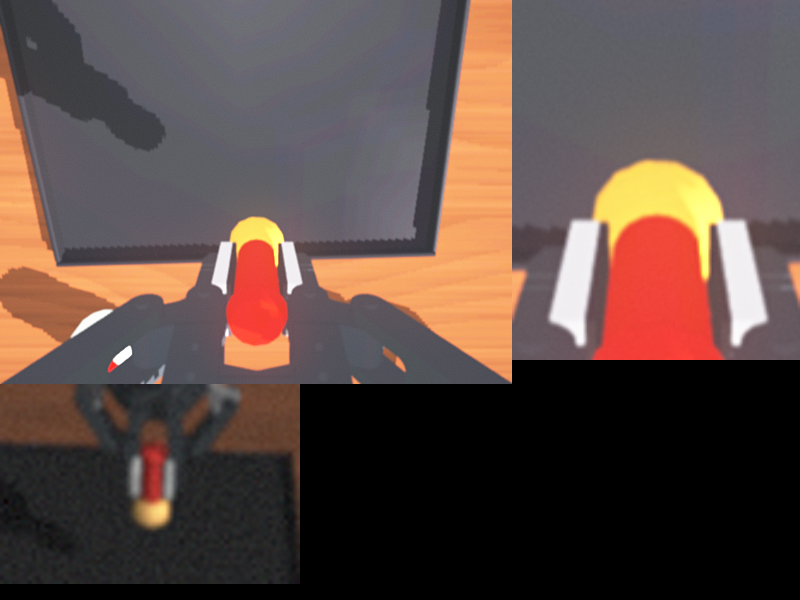

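Seal is held upright on its handle, with the pads right above the brass. Next I carry it to the near rim of the tray and pivot it in the grip by pushing its foot against that rim.

Request:
{"method": "step_arm", "body": {
  "steps": "1.5 0 0.5 0; 3 0 1 0; 4.5 0 1.6 0; 5.2 0 2.2 0; 5.2 0 2.2 0"
}}

```text
time: 16.4
tool_pos: [447.2, 1.2, 49.3]
tool_rot: [0.003, -3.129, -0.003]
wrist_force: [0.4, -0.1, -1.6]
gripper_width: 17.5
grasp_force: 65.0
```

Request:
{"method": "step_arm", "body": {
  "steps": "0 0 0 0; 0.2 0 0 0; 0.4 0 0 0; 0.5 0 0 0; 0.6 0 0 0"
}}

```text
time: 16.9
tool_pos: [437.3, 0.0, 55.4]
tool_rot: [-0.003, 3.14, -0.0]
wrist_force: [0.2, -0.5, -0.3]
gripper_width: 17.3
grasp_force: 65.1
```

Request:
{"method": "step_arm", "body": {
  "steps": "0.1 0 0 0; 0.2 0 0 0; 0.3 0 0 0; 0.3 0 0 0"
}}

```text
time: 17.3
tool_pos: [428.4, 0.1, 55.2]
tool_rot: [-0.003, 3.139, -0.0]
wrist_force: [2.2, 0.2, -1.0]
gripper_width: 17.3
grasp_force: 62.7
```

Request:
{"method": "step_arm", "body": {
  "steps": "0.1 0 0.07 0; 0.2 0 0.07 0; 0.2 0 0.07 0; 0.2 0 0.07 0"
}}

```text
time: 17.7
tool_pos: [423.0, -0.1, 53.7]
tool_rot: [-0.003, 3.138, -0.001]
wrist_force: [4.9, 0.1, 3.4]
gripper_width: 17.6
grasp_force: 61.5
```

Request:
{"method": "step_arm", "body": {
  "steps": "0.1 0 0 0; 0.2 0 0 0; 0.2 0 0 0; 0.2 0 0 0"
}}

```text
time: 18.1
tool_pos: [416.9, -0.1, 53.6]
tool_rot: [-0.003, 3.139, -0.001]
wrist_force: [4.3, -0.3, 3.9]
gripper_width: 17.4
grasp_force: 60.8
```

Request:
{"method": "step_arm", "body": {
  "steps": "0.1 0 0 0; 0.13 0 0 0; 0.13 0 0 0"
}}

```text
time: 18.4
tool_pos: [413.0, -0.1, 53.3]
tool_rot: [-0.003, 3.139, -0.0]
wrist_force: [6.4, -0.0, 1.7]
gripper_width: 17.4
grasp_force: 60.7
```

Request:
{"method": "step_arm", "body": {
  "steps": "-0.1 0 -0.5 0; -0.1 0 -2 0; -0.1 0 -3 0; -0.1 0 -3 0; -0.1 0 -3 0"
}}

```text
time: 18.9
tool_pos: [413.1, 0.2, 141.7]
tool_rot: [0.003, -3.138, -0.0]
wrist_force: [-0.6, 0.1, -1.7]
gripper_width: 17.2
grasp_force: 60.5
```

```bash
cat > fit.py <<'E'
from h import *
from scipy.optimize import minimize
i=eyes.camera_info("wrist");o=status.get_obs();im=eyes.capture("wrist")
R=Ro.from_rotvec(o["tool_rot"]).as_matrix()
prof=[(0,14),(10,14),(16,10),(16,9),(54,9),(54,11.5),(66,11.5)]
hsv=cv2.cvtColor(im,cv2.COLOR_RGB2HSV);H,S,V=cv2.split(hsv)
red=((H<6)|(H>174))&(S>150)&(V>90); yel=(H>18)&(H<34)&(S>100)&(V>90)
roi=np.zeros_like(red);roi[130:384,205:310]=1
M=(((red|yel)&roi)*255).astype(np.uint8)
n,lab,st,_=cv2.connectedComponentsWithStats(M);k=1+st[1:,4].argmax();M=(lab==k)
def sil(p):
    t,h,x=p; z=np.array([np.sin(t),0,-np.cos(t)]) # seal axis (knob) in tool frame
    e1=np.array([np.cos(t),0,np.sin(t)]);e2=np.array([0,1,0]);f=np.array([x,0,3])-h*z
    out=np.zeros(M.shape,np.uint8);a=np.linspace(0,2*np.pi,32)[:,None]
    for (z0,r0),(z1,r1) in zip(prof,prof[1:]):
        P=np.vstack([f+zz*z+rr*(np.cos(a)*e1+np.sin(a)*e2) for zz,rr in((z0,r0),(z1,r1))])@R.T+o["tool_pos"]
        q=np.c_[P,np.ones(len(P))]@i["world_to_cam"].T; q=q[:,:3]@i["mtx"].T; q=q[:,:2]/q[:,2:]
        cv2.fillConvexPoly(out,cv2.convexHull((q*16).astype(np.int32)),1,shift=4)
    return out>0
cost=lambda p:(sil(p)^M).sum()/M.sum()
best=min((minimize(cost,[t,h,0],method="Nelder-Mead",options=dict(initial_simplex=[[t,h,0],[t+.1,h,0],[t,h+4,0],[t,h,3]])) for t in np.radians([0,15,25,35,45]) for h in(38,44)),key=lambda r:r.fun)
print("tilt %.1f h %.1f x %.1f cost %.3f"%(np.degrees(best.x[0]),*best.x[1:],best.fun),o["tool_pos"],M.sum())
v=im.copy();c,_=cv2.findContours(sil(best.x).astype(np.uint8),0,1);cv2.drawContours(v,c,-1,(0,255,0),1);c,_=cv2.findContours(M.astype(np.uint8),0,1);cv2.drawContours(v,c,-1,(0,0,255),1)
cv2.imwrite("pics/fit.png",cv2.resize(v[130:384,156:356],None,fx=2.3,fy=2.3)[:,:,::-1])
E
python3 fit.py
```

```text
tilt 18.7 h 53.3 x -12.6 cost 0.113 [413.12   0.17 141.74] 4202
```

View pics/fit.png

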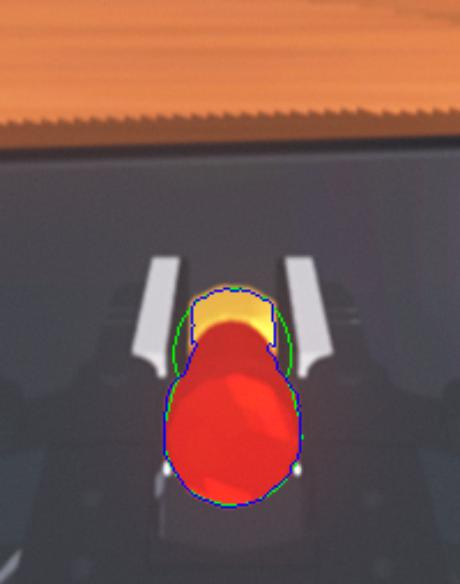

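The fingers hide the sides of the foot and biased that fit. I'm refitting with those pixels ignored and with red and brass labelled separately.

```bash
python3 - <<'E'
s=open("fit.py").read()
s=s.replace("    return out>0","    return out").replace(",1,shift=4)",",1 if z1<=16 and r1!=9 else 2,shift=4)")
s=s.replace("cost=lambda p:(sil(p)^M).sum()/M.sum()","""L=np.where(M,np.where(red,2,1),0)
ys,xs=np.where(L==1);k=np.ones_like(M);r=np.arange(384)[:,None];c=np.arange(512)[None]
k=~((r<ys.max()+4)&((c<xs.min()+1)|(c>xs.max()-1)))
cost=lambda p:((sil(p)!=L)&k).sum()/M.sum()+((p[2]/4)**2+((p[1]-41)/4)**2)*PR""")
s=s.replace("sil(best.x).astype","(sil(best.x)>0).astype")
s=s.replace("best=min","for PR in (0,.003,.02):\n  best=min").replace('print("tilt','  print("tilt')
open("fit.py","w").write(s)
E
python3 fit.py
```

```text
tilt 18.9 h 52.8 x -12.4 cost 0.070 [412.57   0.29 140.7 ] 4208
tilt 20.2 h 49.2 x -10.8 cost 0.114 [412.57   0.29 140.7 ] 4208
tilt 22.6 h 41.8 x -8.0 cost 0.216 [412.57   0.29 140.7 ] 4208
```

```bash
python3 - <<'E'
s=open("fit.py").read()
b=s.replace('i=eyes.camera_info("wrist");o=status.get_obs();im=eyes.capture("wrist")','''i=eyes.camera_info("wrist");o=status.get_obs()
im=np.ascontiguousarray(cv2.imread("pics/w6.png")[:384,:512,::-1])''').replace("pics/fit.png","pics/fit6.png")
exec(b)
E
python3 - <<'E'
import cv2,numpy as np
a=cv2.imread("pics/fit6.png");print(a.shape);b=cv2.imread("pics/w6.png")
cv2.imwrite("pics/both.png",a)
E
```

```text
tilt -4.4 h 57.8 x -12.1 cost 0.106 [412.42   0.35 140.23] 5752
tilt -0.4 h 50.7 x -5.8 cost 0.144 [412.42   0.35 140.23] 5752
tilt 3.0 h 44.3 x -0.8 cost 0.185 [412.42   0.35 140.23] 5752
(584, 460, 3)
```

```bash
python3 - <<'E'
s=open("fit.py").read()
s=s.replace("def sil(p):","CB=np.zeros(4)\ndef sil(p):").replace("@R.T+o[\"tool_pos\"]","@Ro.from_euler('y',CB[2]).as_matrix().T*(1+CB[3])+[CB[0],0,CB[1]]\n        P=P@R.T+o['tool_pos']")
head,tail=s.split("for PR in")
open("fit2.py","w").write(head+'''
def run(free):
    global CB
    return None
''')
b=head.replace('im=eyes.capture("wrist")','im=np.ascontiguousarray(cv2.imread("pics/w6.png")[:384,:512,::-1])')
g={};exec(b,g);from scipy.optimize import minimize;import numpy as np
g["PR"]=0
def f(c): g["CB"]=np.array([c[0],c[1],c[2]/50,c[3]/500]);return g["cost"]([0,41,0])
r=min((minimize(f,[a,z,0,0],method="Nelder-Mead",options=dict(initial_simplex=np.vstack([[a,z,0,0],np.array([a,z,0,0])+4*np.eye(4)]),maxiter=400)) for a in(-6,0,6) for z in(-6,0,6)),key=lambda r:r.fun)
c=r.x;CB=np.array([c[0],c[1],c[2]/50,c[3]/500]);print("cam corr",CB,r.fun);np.save("CB.npy",CB)
t2=head.replace("CB=np.zeros(4)","CB=np.load('CB.npy')")+"PR=.001\nfor PR in"+tail
open("fit2.py","w").write(t2.replace("(0,.003,.02)","(.0005,.003,.01)"))
E
python3 fit2.py
```

```text
cam corr [-8.42 12.89  0.07 -0.02] 0.10587621696801112
tilt 22.8 h 35.3 x -7.8 cost 0.072 [412.42   0.35 140.23] 4210
tilt 22.8 h 35.7 x -8.0 cost 0.087 [412.42   0.35 140.23] 4210
tilt 22.7 h 36.5 x -8.2 cost 0.127 [412.42   0.35 140.23] 4210
```

The tilt is about 23°, so I'm pushing another 5 mm.

Request:
{"method": "step_arm", "body": {
  "steps": "-0.3 0 1 0; -0.3 0 2 0; -0.3 0 2.7 0; -0.3 0 2.89 0; -0.3 0 2.89 0"
}}

```text
time: 19.55
tool_pos: [421.4, 0.4, 53.7]
tool_rot: [0.003, -3.136, -0.001]
wrist_force: [-0.3, 1.2, -0.7]
gripper_width: 17.4
grasp_force: 60.5
```

Request:
{"method": "step_arm", "body": {
  "steps": "0.15 0 0 0; 0.25 0 0 0; 0.35 0 0 0; 0.46 0 0 0; 0.46 0 0 0"
}}

```text
time: 20.05
tool_pos: [409.8, 0.0, 56.5]
tool_rot: [-0.003, 3.141, -0.0]
wrist_force: [-0.7, -0.2, 0.4]
gripper_width: 17.2
grasp_force: 60.3
```

Request:
{"method": "step_arm", "body": {
  "steps": "0 0 0 0; -0.15 0 -0.6 0; -0.15 0 -2 0; -0.15 0 -3 0; -0.15 0 -3 0"
}}

```text
time: 20.55
tool_pos: [418.0, -0.5, 151.2]
tool_rot: [-0.003, 3.131, -0.002]
wrist_force: [0.8, -1.2, -1.3]
gripper_width: 17.1
grasp_force: 60.5
```

Request:
{"method": "step_arm", "body": {
  "steps": "0 0 0 0; 0 0 0 0"
}}

```text
time: 20.75
tool_pos: [413.6, 0.2, 144.6]
tool_rot: [0.003, -3.139, -0.001]
wrist_force: [-0.5, -0.2, -1.9]
gripper_width: 17.2
grasp_force: 60.5
```

```bash
python3 fit2.py
```

```text
tilt 22.7 h 35.8 x -8.0 cost 0.072 [413.65   0.21 144.61] 4201
tilt 22.7 h 35.8 x -8.0 cost 0.086 [413.65   0.21 144.61] 4201
tilt 22.6 h 36.8 x -8.2 cost 0.125 [413.65   0.21 144.61] 4201
```

Request:
{"method": "step_arm", "body": {
  "steps": "-0.2 0 1 0; -0.2 0 2 0; -0.2 0 2.8 0; -0.2 0 3.12 0; -0.2 0 3.12 0"
}}

```text
time: 21.3
tool_pos: [417.9, 0.5, 49.6]
tool_rot: [0.003, -3.136, -0.001]
wrist_force: [-0.7, 0.9, -1.0]
gripper_width: 17.7
grasp_force: 60.5
```

Request:
{"method": "step_arm", "body": {
  "steps": "0 0 0 0; 0 0 0 0; 0.15 0 0 0; 0.25 0 0 0; 0.3 0 0 0"
}}

```text
time: 21.8
tool_pos: [412.8, -0.0, 53.3]
tool_rot: [-0.003, 3.137, -0.0]
wrist_force: [3.7, -0.0, -1.8]
gripper_width: 17.4
grasp_force: 60.9
```

Request:
{"method": "step_arm", "body": {
  "steps": "0.05 0 0 0; 0.1 0 0 0; 0.13 0 0 0; 0.13 0 0 0"
}}

```text
time: 22.2
tool_pos: [410.7, -0.1, 53.9]
tool_rot: [-0.003, 3.134, -0.0]
wrist_force: [6.1, 0.3, -2.2]
gripper_width: 17.7
grasp_force: 61.3
```

Request:
{"method": "step_arm", "body": {
  "steps": "0.07 0 0.05 0; 0.13 0 0.05 0; 0.13 0 0.05 0; 0.13 0 0.05 0"
}}

```text
time: 22.6
tool_pos: [407.1, -0.2, 52.9]
tool_rot: [-0.003, 3.133, -0.0]
wrist_force: [6.2, 0.4, 0.0]
gripper_width: 17.5
grasp_force: 61.2
```

Request:
{"method": "step_arm", "body": {
  "steps": "-0.2 0 -0.6 0; -0.2 0 -2 0; -0.2 0 -3 0; -0.2 0 -3 0; -0.2 0 -3 0"
}}

```text
time: 23.1
tool_pos: [409.6, -0.0, 141.3]
tool_rot: [-0.003, 3.141, -0.0]
wrist_force: [0.1, -0.4, -0.8]
gripper_width: 17.2
grasp_force: 60.8
```

```bash
python3 fit2.py; python3 -c "
from h import *
plan([560,120,220],180);plan([560,120,220],0);print(status.get_obs()['joint_positions'])"
```

```text
tilt 28.5 h 33.5 x -10.7 cost 0.065 [409.63  -0.   141.27] 3862
tilt 28.1 h 33.9 x -10.6 cost 0.091 [409.63  -0.   141.27] 3862
tilt 27.9 h 35.1 x -10.9 cost 0.162 [409.63  -0.   141.27] 3862
step [-5.04  3.99 -2.68] turn -89.9 yaw 90.1
step [-5.04  3.99 -2.68] turn 90.1 yaw 90.1
[-0.16 -0.25 -0.4   1.42 -0.   -0.17]
```

Request:
{"method": "step_arm", "body": {
  "steps": "-1 0 -0.5 -8.5; -2 0.5 -1 -17; -3 1 -1.6 -25.5; -4 1.5 -2.2 -34; -5 2 -2.7 -42.5"
}}

```text
time: 23.65
tool_pos: [559.3, 61.0, 220.0]
tool_rot: [1.149, -2.92, -0.002]
wrist_force: [0.7, -0.8, -1.0]
gripper_width: 17.1
grasp_force: 60.9
```

Request:
{"method": "step_arm", "body": {
  "steps": "0 0 0 -8.5; 0 0 0 -17; 0 0 0 -25.5; 0 0 0 -34; 0 0 0 -42.5"
}}

```text
time: 24.15
tool_pos: [558.0, 60.4, 218.8]
tool_rot: [2.129, -2.305, -0.006]
wrist_force: [-0.3, -0.4, -1.3]
gripper_width: 17.4
grasp_force: 60.9
```

Request:
{"method": "step_arm", "body": {
  "steps": "0 0 0 -5; 0 0 0 -5; 0 0 0 -5"
}}

```text
time: 24.45
tool_pos: [558.5, 60.3, 219.9]
tool_rot: [2.22, -2.22, -0.004]
wrist_force: [0.1, -0.8, -1.2]
gripper_width: 17.5
grasp_force: 60.9
```

```bash
python3 - <<'E'
from h import *
o=status.get_obs();print(o["tool_pos"],o["tool_rot"])
S=eyes.capture("scene");p=px("scene",o["tool_pos"]+[0,0,-3]);print(p)
x,y=p.astype(int);c=cv2.resize(S[y-30:y+30,x-40:x+40],None,fx=10,fy=10,interpolation=2)
print(x-40,y-30);cv2.imwrite("pics/s7.png",c[:,:,::-1])
E
```

```text
[558.52  60.33 219.88] [ 2.22 -2.22 -0.  ]
[311.85 165.83]
271 135
```

View pics/s7.png

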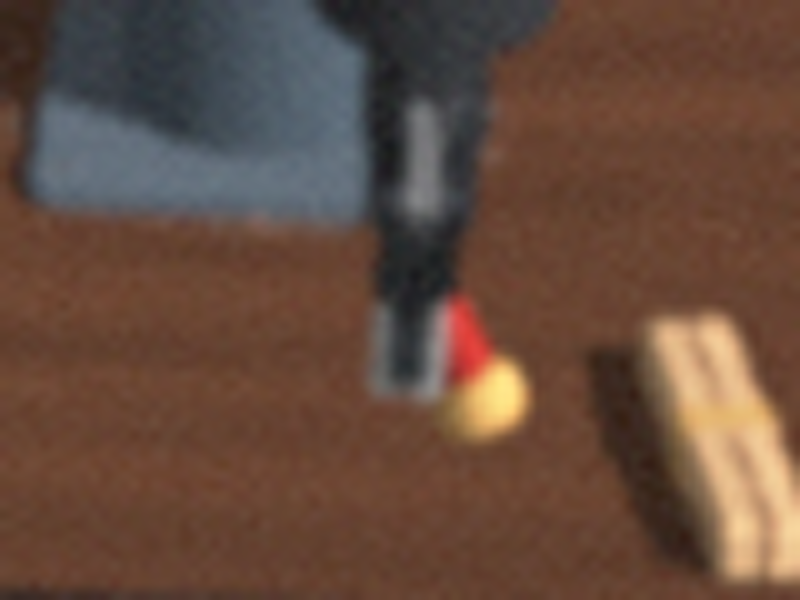

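Side view: brass foot centre at (485,400), handle edge from (462,297) to (493,355). That gives a tilt of about 27° and puts the face about 27 mm towards tool −x and 39 mm below the TCP. Next I check the lens azimuth with a silhouette fit.

```bash
cat > lens.py <<'E'
from h import *
from scipy.optimize import minimize
D={}
for n in("top","scene"):
    im=eyes.capture(n);H,S,V=cv2.split(cv2.cvtColor(im,cv2.COLOR_RGB2HSV))
    c=px(n,[540,320,60]).astype(int);r=np.zeros(S.shape,bool);q=38 if n=="top" else 32
    r[c[1]-q:c[1]+q,c[0]-q:c[0]+q]=1
    dish=px(n,[409,342,13]);Y,X=np.mgrid[:384,:512];r&=np.hypot(X-dish[0],Y-dish[1])>(23 if n=="top" else 20)
    m=((S<90)|((H<14)&(S>185)&(V>150)))&(V>35)
    D[n]=(eyes.camera_info(n),r,m&r)
a=np.linspace(0,2*np.pi,40)[:,None]
def hull(n,C1,C2,rad,ax,out):
    e1=np.cross(ax,[0,1,0]);e1/=np.linalg.norm(e1);e2=np.cross(ax,e1)
    P=np.vstack([C+rad*(np.cos(a)*e1+np.sin(a)*e2) for C in(C1,C2)]);i=D[n][0]
    q=np.c_[P,np.ones(len(P))]@i["world_to_cam"].T;q=q[:,:3]@i["mtx"].T;q=q[:,:2]/q[:,2:]
    cv2.fillConvexPoly(out,cv2.convexHull((q*16).astype(np.int32)),1,shift=4)
def cost(p,ns):
    x,y,az=p;az*=np.pi/18;L=np.array([x,y,110.]);nn=np.array([.5*np.cos(az),.5*np.sin(az),.866]);t=0
    for n in ns:
        o=np.zeros((384,512),np.uint8);hull(n,L,L-56*nn,24,nn,o);hull(n,np.array([x,y,0]),np.array([x,y,12]),45,np.array([0,0,1.]),o)
        _,r,m=D[n];t+=((o>0)^m)[r].sum()/m.sum()
    return t
for ns in(["top"],["scene"],["top","scene"]):
    r=min((minimize(cost,[538,319,z],args=(ns,),method="Nelder-Mead",options=dict(initial_simplex=[[538,319,z],[543,319,z],[538,324,z],[538,319,z+1]])) for z in(-17.5,-16,-14.5)),key=lambda r:r.fun)
    print(ns,r.x*[1,1,10],r.fun)
E
python3 lens.py; python3 -c "
from h import *
plan([478,290,300],116);plan([478,290,218],116)"
```

```text
['top'] [ 540.47  321.77 -179.51] 0.7411981082501313
['scene'] [ 543.21  321.06 -180.74] 0.01971830985915493
['top', 'scene'] [ 543.25  321.37 -166.09] 0.7617046472212148
step [-7.66  2.7  -2.63] turn 64.1 yaw -179.9
step [-7.66  2.7   0.11] turn 64.1 yaw -179.9
```

```bash
python3 - <<'E'
from workcell import eyes
import cv2,numpy as np
for n,pts in(("top",{"wood":(85,200),"foot":(108,190),"barrel":(98,169),"glass":(95,180),"rim":(88,180),"shadow":(130,200),"footshade":(115,182)}),("scene",{"foot":(386,222),"barrel":(392,206),"wood":(370,240),"rim":(391,198),"shadow":(372,217)})):
    im=cv2.cvtColor(eyes.capture(n),cv2.COLOR_RGB2HSV)
    for k,(x,y) in pts.items(): print(n,k,im[y-1:y+2,x-1:x+2].reshape(-1,3).mean(0).round())
E
```

```text
top wood [105.  46. 175.]
top foot [105.  47. 160.]
top barrel [105.  40. 180.]
top glass [105.  42. 176.]
top rim [104.  47. 176.]
top shadow [104.  49. 155.]
top footshade [105.  49. 159.]
scene foot [116.  21.  69.]
scene barrel [ 96.  11. 166.]
scene wood [  9. 130. 102.]
scene rim [  9. 143. 206.]
scene shadow [44. 85. 63.]
```

```bash
python3 - <<'E'
s=open("lens.py").read()
s=s.replace('im=eyes.capture(n);','''im=eyes.capture(n)
    if n=="top": im=np.zeros((384,512,3),np.uint8);im[150:250,70:150]=cv2.resize(cv2.imread("pics/t4.png")[:,320:,::-1],(80,100),interpolation=cv2.INTER_AREA)
    ''').replace("m=((S<90)|((H<14)&(S>185)&(V>150)))&(V>35)","m=((S<75)|(V>150))&(V>35)|((H<14)&(S>175)&(V>140)); k,lb,st,_=cv2.connectedComponentsWithStats((m&r).astype(np.uint8));m=lb==1+st[1:,4].argmax();print(n,m.sum())")
s+='''
for z in range(-200,-130,5):
    f=lambda n:min(minimize(lambda p:cost([p[0],p[1],z/10],[n]),x0,method="Nelder-Mead",options=dict(initial_simplex=[x0,[x0[0]+5,x0[1]],[x0[0],x0[1]+5]])).fun for x0 in([538,319],[542,322]))
    print(z,"%.3f %.3f"%(f("top"),f("scene")))
'''
open("lens.py","w").write(s)
E
python3 lens.py
```

```text
top 840
scene 344
['top'] [ 539.56  321.78 -157.27] 0.1738095238095238
['scene'] [ 541.89  320.67 -183.89] 0.03197674418604651
['top', 'scene'] [ 541.61  321.4  -151.58] 0.22668881506090807
-200 0.243 0.032
-195 0.238 0.032
-190 0.230 0.032
-185 0.218 0.032
-180 0.211 0.032
-175 0.201 0.032
-170 0.193 0.032
-165 0.180 0.032
-160 0.177 0.032
-155 0.170 0.032
-150 0.179 0.032
-145 0.189 0.029
-140 0.196 0.032
-135 0.211 0.029
```

Request:
{"method": "step_arm", "body": {
  "steps": "-1 0.35 0 8.5; -2 0.7 0 17; -3 1.05 0 25.5; -4 1.4 0 34; -5 1.75 0 42.5"
}}

```text
time: 25.3
tool_pos: [506.3, 211.4, 222.0]
tool_rot: [-1.258, 2.878, -0.0]
wrist_force: [1.0, -1.1, -1.6]
gripper_width: 17.5
grasp_force: 60.9
```

```bash
python3 -c "
from h import *
plan([480,292.5,218.5],115)"
```

```text
step [-1.39  2.48  0.12] turn 22.2 yaw 137.2
```

Request:
{"method": "step_arm", "body": {
  "steps": "-0.45 0.8 0.04 8; -0.9 1.6 0.08 16; -1.39 2.48 0.12 22.2; -1.39 2.48 0.12 22.2; -1.39 2.48 0.12 22.2"
}}

```text
time: 25.8
tool_pos: [479.6, 291.6, 218.2]
tool_rot: [-0.694, 3.064, -0.001]
wrist_force: [-0.3, -0.9, -0.3]
gripper_width: 17.1
grasp_force: 61.0
```

Request:
{"method": "step_arm", "body": {
  "steps": "0 0 0 0; 0 0 0 0; 0 0 0 0"
}}

```text
time: 26.1
tool_pos: [480.3, 290.4, 218.3]
tool_rot: [-0.689, 3.065, -0.0]
wrist_force: [0.3, -0.3, -0.9]
gripper_width: 17.4
grasp_force: 61.0
```

```bash
python3 - <<'E'
from h import *
plan([480,292.5,218.5],115)
# brass foot in the scene view against the foot centre expected there
n=np.array([-.453,-.211,.866]);L=np.array([540,320.8,110])
S=eyes.capture("scene");e=px("scene",L+86*n);H,Sa,V=cv2.split(cv2.cvtColor(S,cv2.COLOR_RGB2HSV))
x,y=e.astype(int);r=np.zeros(H.shape,bool);r[y-18:y+18,x-18:x+18]=1
m=(H>14)&(H<32)&(Sa>90)&(V>120)&r
ys,xs=np.where(m);print("expected",e,"seen",xs.mean(),ys.mean(),len(xs),xs.min(),xs.max(),ys.min(),ys.max())
for k,d in(("100 along n",n*10),("x",[10,0,0]),("y",[0,10,0])):print(k,px("scene",L+86*n+d)-e)
E
python3 fit2.py
```

```text
step [-0.02  0.07 -0.01] turn 0.3 yaw 115.3
expected [386.56 169.49] seen 386.2291666666667 169.25 48 382 390 166 172
100 along n [-0.44 -3.04]
x [0.4  1.55]
y [3.17 0.16]Traceback (most recent call last):
  File "fit2.py", line 24, in <module>
    k=~((r<ys.max()+4)&((c<xs.min()+1)|(c>xs.max()-1)))
           ~~~~~~^^
    return umr_maximum(a, axis, None, out, keepdims, initial, where)
ValueError: zero-size array to reduction operation maximum which has no identity
```

The brass foot appears within 0.4 px (about 1 mm) of its expected place in the scene view, and the grip and pose are steady. Handing in.

```bash
python3 -c "
from workcell import order
print(order.job_done())"
```

```text
the job is handed in; nothing more can be done
None
```

I handed the job in: both punches are in the blue bin, the clamp is in the white bin, and the seal is held about 80 mm in front of the lens, tilted an estimated 27° against the lens's 30°, but no verdict came back.

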